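# Click the vial tray into its docking station

### The arm

A 6-joint arm with a two-finger parallel gripper is mounted at the origin on a cart in front of the work surface, level with it; the furniture and walls round the work are solid. World frame = base frame: x ahead of the robot, y to its left, z up, the work surface at z = 0. Lengths are in m, angles in rad, forces in N, time in s.
With the tool pointing down it reaches from about 0.25 to 0.775 m from the base axis. Payload 4 kg.
Tool frame: the origin (TCP) lies at the centre of the arm's flange, where the gripper is bolted on; the fingertips stand 199 mm ahead of it and the grasp point (between the pads) lies 180 mm ahead of it (robot.tcp_to_tips is the z of the fingertips in the tool frame, in m); z points along the fingers, y is the line along which they close (so a half turn about z gives the same grasp; the last joint's range is limited). The gripper opens to 94 mm and grips with 3 to 60 N. Pads are 16 mm wide; open, the fingers measure 119 mm over their backs; the gripper's body (75 mm by 177 mm) begins 78 mm behind the grasp point.
Start: joints at [-0.103, 0.087, 1.371, -0, 1.684, -0.103], TCP at [0.55, -0, 0.405] pointing down, gripper open.
Joint ranges: [-3.1, 3.1], [-0.76, 2.03], [0.27, 2.55], [-1.08, 4.22], [0.17, 2.65], [-2.57, 2.57]. Speed limits (rad/s): [2.79, 2.79, 3.14, 3.14, 3.14, 3.14].

### API

Orientations are given as [roll, pitch, yaw] about the fixed x, y, z axes, in that order (R = Rz(yaw) Ry(pitch) Rx(roll)).
In Python, from bench import robot gives the robot as it stands.
- The arm moves only by the tool play_rows, never from a script. Its arguments are lists of equal length, an entry for each row: "translation": the shift along the tool's x, y, z scaled (see below), a list of three; "twist": the turn, a rotation vector about the tool's x, y, z scaled (see below), a list of three; "gripper": the opening, from -1 (shut) to 1 (fully open). A call has 1 to 8 rows; each row shifts and turns the commanded pose from where the row before left it, along the tool's axes as they then stand; what a row does not reach is not made up. The controller multiplies each number of a shift by 0.04 m and each number of a turn by 0.1 rad. A row lasts 1/10 s, in which the tool goes at most 50 mm and 8.59 degrees, less where a joint would pass 70% of its speed; a pose out of reach is approached as far as the arm can. A call with a number of a shift or a turn outside -1 to 1 is refused whole. A call with a gripper value outside its range is refused whole. The fingers move at their own pace and stop on an object; the grip force is fixed at half the most. Time passes only in rows, so rows that do not move let the fingers close. It gives the time, the measured TCP pose, the force, the opening and the grip force at its end, in the units of the state.
- robot.get_obs(): the state, without advancing time (a new reading comes with each control period).
- robot.snapshot(name): name is "scene" or "side" or "wrist"; returns the picture (420x560x3 uint8, red, green, blue); there is no depth.
- robot.camera_model(name): a dict with "camera_matrix" (3x3 intrinsics, pixels), "rvec" (rotation vector, rad) and "tvec" (3), from world to camera coordinates, as OpenCV has them. Camera axes: x right, y down, z forward; pixel columns grow to the right and rows downward; lengths in m; the calibration is good to about 2 mm. The wrist camera is an equidistant fisheye: a pixel r from the principal point sees the ray r / f radians off the axis. A picture is of the moment at which its call begins: read the wrist's pose just before it. camera_model takes no time and is no camera call; for the wrist camera it gives the pose at the moment of the call.
- robot.close_job(): hands the job in; it is judged then, once.
Trained networks look in the newest picture that a camera, given by its name, has taken for a name from the list of things; names that differ only in an ending like _2 or _b are one class to them, and where a whole thing is asked for, a point or a joint stands for the part that bears it (a point fixed in the world has none). Each returns a list of dicts, best first, with "score" (0 to 1); they miss things now and then, are a little off and sometimes report something else, mostly with a low value. They report only what shows in the picture. A call takes as long as a camera call.
- robot.recognise(name, camera): "centre" ([x, y, z] in m, in world coordinates, good to about 4 mm: the middle of the surface that is visible of it).
- robot.spot_point(name, camera): "centre" ([x, y, z] in m, in world coordinates, good to about 4 mm: a listed point, or the origin of a listed thing).
The state is a dict: "time": time; "joint_positions": joint angles; "qvel": joint speeds; "joint_torque": joint torques, N m; "tool_pos": TCP position; "ee_rot": TCP orientation; "wrist_force": force on the tool from outside, world axes, zero at the start; "wrist_torque": the same for the moment, N m; "width": finger opening in m; "finger_force": force on a finger pad.
Only numpy, scipy, OpenCV 4.12 (cv2) and the standard library are available. Lean on these libraries where they do the work, as an engineer would, in place of code of your own. Each camera call takes 0.05 s, during which the arm holds its last target. There are 200 camera calls.

### The job

Pick up the vial tray by its grip, set it on the open front end of the docking station and slide it in under the side lips until the sprung pawl has clicked shut behind it. Then pull back on the grip briefly to make sure the pawl holds the tray, and let go. Keep the tray from tipping and leave the other things on the bench where they are.

Things in the scene. Friction and masses are not known exactly. Their poses are not given: they have to be found in the camera images.
- tray: Loose white vial tray, 0.2-0.45 kg: base plate 100 (x) x 100 (y) x 6 mm; along each side (y = 24 to 40 mm) a block up to z = 32 of fixed vials up to z = 46; between them a clear lane 47 mm wide with a grey upright grip. Origin: centre of underside, z up. +x is its leading end (plate corners rounded, radius 8; trailing corners square). Starts flat on the bench, +x within 0.8 rad of the dock's +x.
- tray_handle (a point): Point at (0, 0, 40) mm in the tray's frame, in the middle of the grip, a ribbed grey plate 12 mm thick (x), 34 mm wide (y) and up to z = 56 mm. Grasp it from above, fingers closing along the tray's x, in the clear lane between the vials (44 mm free ahead of it and behind it). Pushing high on the grip would tip the tray forward: hold it near this point.
- dock: Fixed docking station: grey deck, top at z = 10 mm, x = -125 to 115, 164 mm wide, aluminium rails. Origin: underside, on the channel's centre line, z up; the tray slides in along +x, the open mouth is at -x. Channel y = -52 to 52 mm. From x = 4 to 100 lips reach 8 mm in over both plate edges, underside at z = 19 (front ends bent up from x = -8). Back stop face at x = 100.
- dock_mouth (a point): Point on the deck at (-80, 0, 10) mm in the dock frame, where the tray's origin can be set down: its leading end is then still ahead of the pawl's ramp and of the lips, its trailing end overhangs the deck by 5 mm. Open above; sloping cheeks beside it guide the tray's edges in (half-width 53 mm at z = 18, 63 mm at z = 32 mm; flared at the front).
- dock_seat (a point): Point at (50, 0, 10) mm in the dock frame: where the tray's origin lies when the tray is against the back stop. With the pawl shut behind it the tray has 4 mm of play: its origin may lie 0 to 4 mm towards the mouth from this point.
- pawl (a joint): Angle of the steel pawl on the dock's right side (-y), rad: 0 shut (nose in the tray's way), positive as the nose swings outwards, limit 0.4. Pivot at (-78, -64) mm in the dock frame. While the tray slides past it reads about 0.07 to 0.15; behind the tray it snaps back to 0. A spring shuts it (3 to 5 N at the nose); pushing the tray past takes about 5 to 12 N.
- pawl_tip (a point): Inner corner of the pawl's nose, at (-4, -42, 15) mm in the dock frame when shut; blocking face at x = -4; the ramp that the tray's leading corner pushes aside runs from (-42, -58) to (-10, -42) mm. A black thumb tab stands on the outer side of the nose, up to z = 31 mm.
- marker_black: Bystander: marker pen with a black cap, 128 mm long, 16 mm thick, lying between tray and dock. Origin under its middle.
- beaker_100: Bystander: glass beaker, 55 mm across, 71 mm high, towards the back. Origin at its underside.
- lab_timer: Bystander: white desk timer with a black dial, 63 x 68 x 57 mm, towards the back. Origin at its underside.
- pipette_200: Bystander: pipette lying at the left, 228 mm long, 30 mm wide. Origin under its middle.
- screwdriver: Bystander: screwdriver lying at the right, 192 mm long, 28 mm thick. Origin under its middle.
- film_box: Bystander: green and white carton, 57 x 101 x 53 mm, at the right front. Origin at its underside.

How it is judged:
On the way, in this order (a step that is already met when the one before it is completed fails the run):
1. the tray pushes the pawl aside as it slides in (value of joint pawl above 0.06 rad and contact force between tray and pawl above 0.3 N and x of tray in the frame of dock between -0.09 and 0.046 m), for 0.1 s.
2. the pawl has snapped shut behind the tray (value of joint pawl below 0.03 rad and x of tray in the frame of dock above 0.042 m and contact force between tray and pawl below 1 N), for 0.1 s.
3. the tray is pulled back against the shut pawl, with 2 N or more (contact force between tray and pawl above 2 N and value of joint pawl below 0.03 rad and x of tray in the frame of dock above 0.042 m), for 0.1 s.
At the end, for the whole second after the job is handed in: The tray lies flat (within 0.06 rad) and straight (0.08 rad) on the deck under the lips, its origin 43 to 53 mm along the dock's x and within 5 mm of the centre line, at rest, with the pawl shut (below 0.03 rad) behind it (x of tray in the frame of dock between 0.043 and 0.053 m and y of tray in the frame of dock between -0.005 and 0.005 m and z of tray in the frame of dock below 0.014 m and angle between tray's own z axis and vertical below 0.06 rad and angle between the x axis of tray and the x axis of dock, either way round below 0.08 rad and value of joint pawl below 0.03 rad and linear speed of tray below 0.02 m/s); the robot touches nothing.
It fails at once if the tray is tipped by more than 0.6 rad (angle between tray's own z axis and vertical above 0.6 rad).
It fails at once if a bystander is shifted by more than 40 mm (distance of any of marker_black, beaker_100, lab_timer, pipette_200, screwdriver, film_box from where it was at the start of the episode above 0.04 m).
It also fails if it takes over 48 s, if anything falls off the work surface, if the arm or the gripper's body presses on something with over 40 N, if the wrist force passes 120 N, or if a joint passes its speed limit or range.

## Working session

There is one attempt and no reset: what is moved stays moved. The work goes in short steps, Python scripts to look and compute and a tool call to move; the robot and the scene stay as the last step left them, time stands still between calls to the robot, and variables do not carry over. Pictures are saved under pics/ and viewed, at most 10 in all, crops included, and the job is handed in when it is done.

Besides the shell and the picture viewer there is one more tool, called after "Emit:" as name(argument=value, ...) on one line, values as JSON. play_rows: Moves the arm, as the interface text tells. Its arguments: {"type":"object","properties":{"translation":{"type":"array","items":{"type":"array","items":{"type":"number","minimum":-1,"maximum":1}}},"twist":{"type":"array","items":{"type":"array","items":{"type":"number","minimum":-1,"maximum":1}}},"gripper":{"type":"array","items":{"type":"number"}}},"required":["translation","twist","gripper"]}

```bash
mkdir -p pics; python3 - <<'E'
from bench import robot
import cv2
o=robot.get_obs();print(o['time'],o['tool_pos'],o['ee_rot'],o['width'],o['wrist_force'])
for c in ['scene','side']:
    im=robot.snapshot(c);cv2.imwrite(f'pics/{c}0.png',im[:,:,::-1])
    for n in ['tray','tray_handle','dock','dock_mouth','dock_seat','pawl_tip','marker_black']:
        r=robot.spot_point(n,c)[:2]
        print(c,n,[([round(float(v),4) for v in d['centre']],round(d['score'],2)) for d in r])
E
```

```text
0.0 [5.49888748e-01 1.53839081e-05 4.03521713e-01] [-3.13943589e+00 -2.46307037e-04  1.57079114e+00] 0.0934590911934606 [-0.15364173 -0.33784692  0.33109745]
scene tray [([0.5298, 0.2111, -0.0015], 0.91)]
scene tray_handle [([0.5251, 0.2111, 0.0419], 0.93), ([0.5299, 0.2137, 0.0012], 0.39)]
scene dock [([0.4975, -0.1838, 0.0023], 0.8)]
scene dock_mouth [([0.4203, -0.1698, 0.0131], 0.89)]
scene dock_seat [([0.5473, -0.2011, 0.0128], 0.74)]
scene pawl_tip [([0.4865, -0.2263, 0.0144], 0.62)]
scene marker_black [([0.4582, -0.0067, -0.0003], 0.83)]
side tray [([0.525, 0.214, -0.0031], 0.86)]
side tray_handle [([0.5309, 0.2161, 0.0418], 0.86)]
side dock [([0.4965, -0.1887, -0.0016], 0.81)]
side dock_mouth [([0.4235, -0.1693, 0.0106], 0.73), ([0.5281, 0.216, 0.0405], 0.52)]
side dock_seat [([0.5502, -0.2013, 0.0115], 0.73)]
side pawl_tip [([0.483, -0.2304, 0.0149], 0.51)]
side marker_black [([0.4555, -0.0006, -0.0015], 0.56)]
```

```bash
python3 - <<'E'
import cv2,numpy as np
a=cv2.imread('pics/scene0.png');b=cv2.imread('pics/side0.png')
cv2.imwrite('pics/both0.png',cv2.resize(np.vstack([a,b]),(800,1200))[:600]);cv2.imwrite('pics/both1.png',cv2.resize(b,(800,600)))
E
```

```text
(no output)
```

View pics/both0.png

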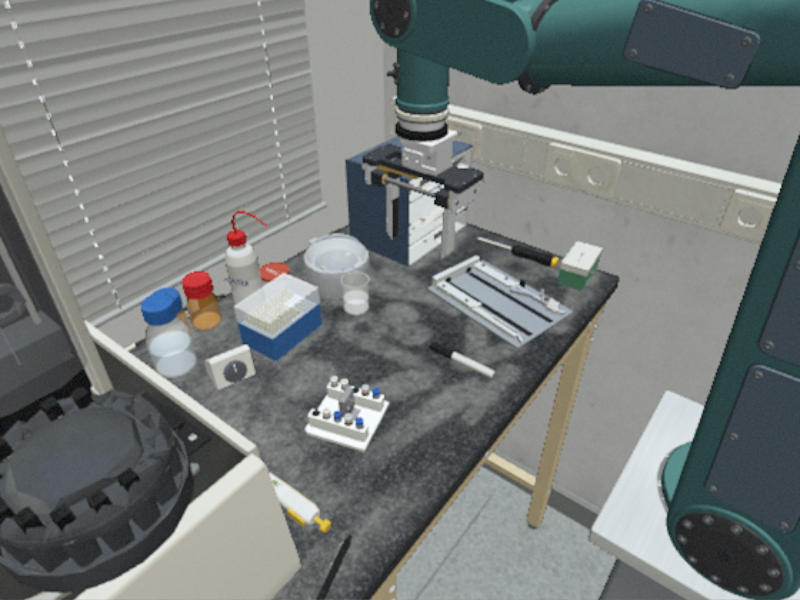

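View pics/both1.png

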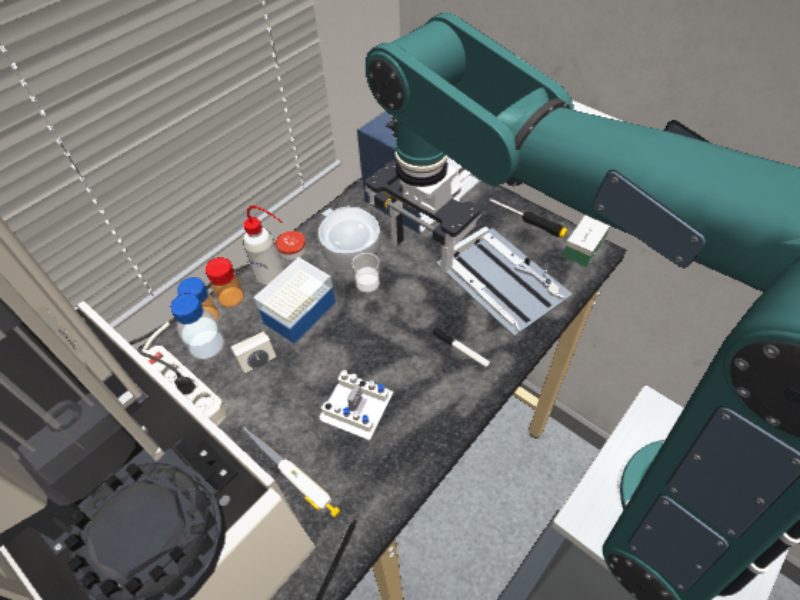

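Tray sits around scene pixel (347,412), dock at (500,300), with the marker between them. The dock mouth faces the robot, and the dock yaw is about -0.245. Next I'll take the wrist view for the tray yaw.

```bash
cat > h.py <<'E'
from bench import robot
import cv2,numpy as np
def proj(P,m):
    R=cv2.Rodrigues(np.array(m['rvec'],float))[0];c=(R@np.atleast_2d(P).T).T+np.ravel(m['tvec'])
    K=np.array(m['camera_matrix']);rho=np.hypot(c[:,0],c[:,1]);th=np.arctan2(rho,c[:,2]);s=th/np.maximum(rho,1e-9)
    return np.c_[K[0,0]*c[:,0]*s+K[0,2],K[1,1]*c[:,1]*s+K[1,2]]
def topdown(im,m,x0,x1,y0,y1,z,res=0.0005):
    # orthophoto at height z: rows: x decreasing downward, cols: y decreasing to right
    xs=np.arange(x1,x0,-res);ys=np.arange(y1,y0,-res)
    X,Y=np.meshgrid(xs,ys,indexing='ij')
    p=proj(np.c_[X.ravel(),Y.ravel(),np.full(X.size,z)],m).reshape(X.shape+(2,)).astype(np.float32)
    return cv2.remap(im,p[...,0],p[...,1],cv2.INTER_LINEAR)
E
python3 - <<'E'
from h import *
m=robot.camera_model('wrist');im=robot.snapshot('wrist')
print(m['camera_matrix'])
for n in ['tray','tray_handle','dock','dock_mouth','dock_seat','pawl_tip']:
    print(n,[([round(float(v),4) for v in d['centre']],round(d['score'],2)) for d in robot.spot_point(n,'wrist')[:1]])
o=topdown(im,m,0.35,0.65,-0.32,0.32,0.008,0.001)
cv2.imwrite('pics/w0.png',np.vstack([cv2.resize(im,(400,300)),]) [:,:,::-1]) if 0 else None
a=cv2.resize(im,(372,279));c=np.zeros((279+300,640,3),np.uint8);c[:279,:372]=a;c[279:]=o
cv2.imwrite('pics/w0.png',c[:,:,::-1])
E
```

```text
[[325.1922621    0.         281.13305205]
 [  0.         325.1922621  205.18857197]
 [  0.           0.           1.        ]]
tray [([0.5245, 0.2115, 0.0002], 0.89)]
tray_handle []
dock [([0.4942, -0.184, 0.0003], 0.75)]
dock_mouth [([0.4237, -0.1725, 0.0096], 0.77)]
dock_seat [([0.5486, -0.1998, 0.0089], 0.77)]
pawl_tip []Traceback (most recent call last):
  File "<stdin>", line 8, in <module>
ValueError: could not broadcast input array from shape (301,640,3) into shape (300,640,3)
```

```bash
python3 - <<'E'
from h import *
m=robot.camera_model('wrist');im=robot.snapshot('wrist')
R=cv2.Rodrigues(np.array(m['rvec'],float))[0];print('cam pos',-R.T@np.ravel(m['tvec']),'axis',R[2])
o=topdown(im,m,0.35,0.65,-0.32,0.32,0.008,0.001)[:300]
a=cv2.resize(im,(372,279));c=np.zeros((279+300,640,3),np.uint8);c[:279,:372]=a;c[279:]=o
cv2.imwrite('pics/w0.png',c[:,:,::-1])
E
```

```text
cam pos [0.55020827 0.08106301 0.38498661] axis [ 0.00097351 -0.27718897 -0.96081493]
```

View pics/w0.png

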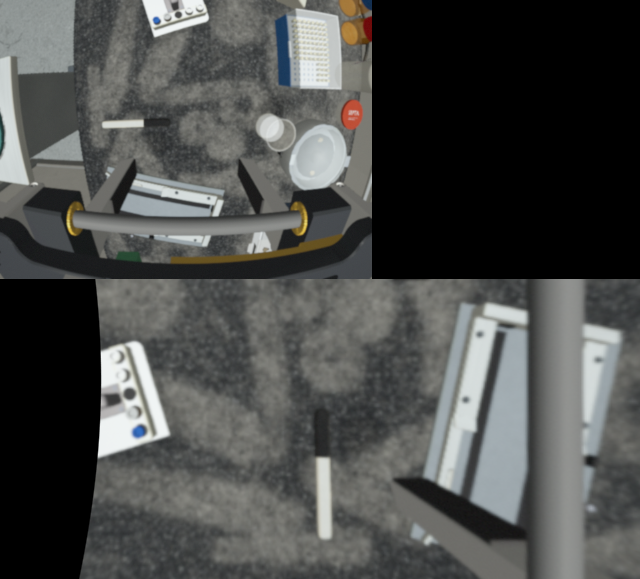

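The orthophoto shows the tray's right edge running from (140,343), a rounded corner, to (170,436), a square one, so yaw is about +0.31. The dock edges give about -0.25. I'll move over the tray and look again.

Emit:
play_rows(translation=[[0.85, -0.1, 0], [0.85, -0.1, 0], [0.85, -0.1, 0], [0.85, -0.1, 0], [0.85, -0.1, 0], [0, 0, 0.5], [0, 0, 0.5], [0, 0, 0.5]], twist=[[0, 0, 0], [0, 0, 0], [0, 0, 0], [0, 0, 0], [0, 0, 0], [0, 0, -1], [0, 0, -1], [0, 0, -1]], gripper=[1, 1, 1, 1, 1, 1, 1, 1])

```text
time: 2.0
tool_pos: [0.5299, 0.1706, 0.3443]
ee_rot: [3.141, 0.0, 1.876]
wrist_force: [0.5, 0.5, -0.7]
width: 0.0935
finger_force: 0.0
```

Emit:
play_rows(translation=[[0, 0, 0], [0, 0, 0], [0, 0, 0]], twist=[[0, 0, 0], [0, 0, 0], [0, 0, 0]], gripper=[1, 1, 1])

```text
time: 2.3
tool_pos: [0.5304, 0.17, 0.3463]
ee_rot: [3.139, 0.0, 1.869]
wrist_force: [-0.4, 0.2, 0.0]
width: 0.0938
finger_force: 0.0
```

```bash
python3 - <<'E'
from h import *
o=robot.get_obs();print(o['tool_pos'],o['ee_rot'])
m=robot.camera_model('wrist');im=robot.snapshot('wrist')
for n in ['tray','tray_handle']:
    print(n,[([round(float(v),4) for v in d['centre']],round(d['score'],2)) for d in robot.spot_point(n,'wrist')[:1]])
np.savez('w1.npz',im=im,rvec=m['rvec'],tvec=m['tvec'],K=m['camera_matrix'])
p=topdown(im,m,0.43,0.63,0.11,0.31,0.006,0.0005)[:400,:400]
q=topdown(im,m,0.43,0.63,0.11,0.31,0.056,0.0005)[:400,:400]
cv2.imwrite('pics/w1.png',np.hstack([p,q])[:,:,::-1])
E
```

```text
[0.53035542 0.16998436 0.34627135] [3.13898955e+00 2.46397948e-04 1.86925276e+00]
tray [([0.5225, 0.2096, -0.0002], 0.96)]
tray_handle [([0.5236, 0.2085, 0.0414], 0.59)]
```

View pics/w1.png

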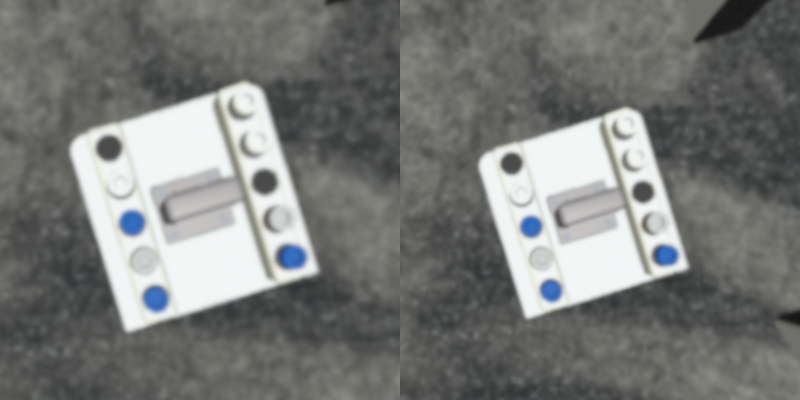

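Left panel (z=6 mm): the trailing corners are at (127,332) and (319,272), 100.6 mm apart, which matches the plate. That gives a tray centre of about (0.527, 0.213) and a yaw of 0.30, with the grip in the lane.

Emit:
play_rows(translation=[[0.5, 0.12, 0], [0.55, 0.11, 0], [0, 0, 0.5], [0, 0, 0.7], [0, 0, 0.7], [0, 0, 0.7], [0, 0, 0.5], [0, 0, 0]], twist=[[0, 0, 0], [0, 0, 0], [0, 0, 0], [0, 0, 0], [0, 0, 0], [0, 0, 0], [0, 0, 0], [0, 0, 0]], gripper=[1, 1, 1, 1, 1, 1, 1, 1])

```text
time: 3.25
tool_pos: [0.5253, 0.2124, 0.2177]
ee_rot: [-3.135, -0.0, 1.87]
wrist_force: [0.2, 1.7, -0.4]
width: 0.0938
finger_force: 0.0
```

Emit:
play_rows(translation=[[0, 0, 0], [0, 0, 0]], twist=[[0, 0, 0], [0, 0, 0]], gripper=[1, 1])

```text
time: 3.45
tool_pos: [0.5272, 0.213, 0.2228]
ee_rot: [3.138, 0.0, 1.871]
wrist_force: [-0.2, 0.1, 0.3]
width: 0.0944
finger_force: 0.0
```

```bash
python3 - <<'E'
from h import *
o=robot.get_obs();print(o['tool_pos'],o['ee_rot'],o['wrist_force'])
im=robot.snapshot('wrist');cv2.imwrite('pics/w2.png',im[:,:,::-1])
E
```

```text
[0.52720204 0.21303756 0.22284875] [3.13774134e+00 7.45012414e-05 1.87054408e+00] [-0.18314245  0.14896595  0.33912778]
```

View pics/w2.png

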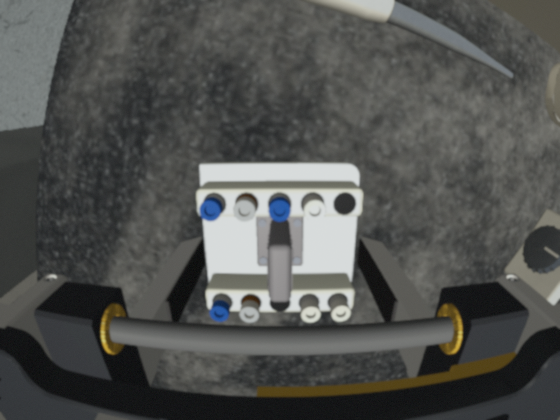

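The grip, at column 280, is centred between the fingers and the tray is square to the gripper. Closing now.

Emit:
play_rows(translation=[[0, 0, 0.07], [0, 0, 0], [0, 0, 0], [0, 0, 0], [0, 0, 0], [0, 0, 0], [0, 0, 0], [0, 0, 0]], twist=[[0, 0, 0], [0, 0, 0], [0, 0, 0], [0, 0, 0], [0, 0, 0], [0, 0, 0], [0, 0, 0], [0, 0, 0]], gripper=[1, -1, -1, -1, -1, -1, -1, -1])

```text
time: 4.3
tool_pos: [0.5264, 0.2128, 0.2179]
ee_rot: [3.142, 0.0, 1.871]
wrist_force: [0.4, 0.0, 0.5]
width: 0.0416
finger_force: 0.0
```

Emit:
play_rows(translation=[[0, 0, 0], [0, 0, 0], [0, 0, 0]], twist=[[0, 0, 0], [0, 0, 0], [0, 0, 0]], gripper=[-1, -1, -1])

```text
time: 4.6
tool_pos: [0.5264, 0.2128, 0.2179]
ee_rot: [3.141, 0.0, 1.871]
wrist_force: [0.1, -0.0, -0.1]
width: 0.0171
finger_force: 0.0
```

Emit:
play_rows(translation=[[0, 0, 0], [0, 0, 0], [0, 0, 0], [0, 0, -0.2], [0, 0, -0.5], [0, 0, -0.6], [0, 0, -0.6], [0, 0, -0.4]], twist=[[0, 0, 0], [0, 0, 0], [0, 0, 0], [0, 0, 0], [0, 0, 0], [0, 0, 0], [0, 0, 0], [0, 0, 0]], gripper=[-1, -1, -1, -1, -1, -1, -1, -1])

```text
time: 5.4
tool_pos: [0.5264, 0.2129, 0.3118]
ee_rot: [3.14, 0.0, 1.871]
wrist_force: [-0.2, -0.3, -2.2]
width: 0.0118
finger_force: 30.0
```

Emit:
play_rows(translation=[[0, 0, 0], [0, 0, 0], [0, 0, 0]], twist=[[0, 0, 0], [0, 0, 0], [0, 0, 0]], gripper=[-1, -1, -1])

```text
time: 5.7
tool_pos: [0.5259, 0.2127, 0.3081]
ee_rot: [-3.138, -0.0, 1.871]
wrist_force: [0.1, 0.4, -3.0]
width: 0.0119
finger_force: 30.0
```

Emit:
play_rows(translation=[[0, 0, -0.3], [0, 0, -0.3], [0, 0, -0.3], [0, 0, -0.3], [0, 0, -0.3], [0, 0, -0.3], [0, 0, 0]], twist=[[0, 0, 0.9], [0, 0, 0.91], [0, 0, 0.91], [0, 0, 0.91], [0, 0, 0.91], [0, 0, 0.91], [0, 0, 0]], gripper=[-1, -1, -1, -1, -1, -1, -1])

```text
time: 6.4
tool_pos: [0.5266, 0.2129, 0.3823]
ee_rot: [3.141, -0.001, 1.326]
wrist_force: [-0.2, 0.0, -1.4]
width: 0.0118
finger_force: 30.0
```

Emit:
play_rows(translation=[[-0.5, 0.1, 0], [-0.9, 0.18, 0], [-0.9, 0.18, 0], [-0.9, 0.18, 0], [-0.9, 0.18, 0], [-0.9, 0.18, 0], [-0.9, 0.18, 0], [-0.9, 0.18, 0]], twist=[[0, 0, 0], [0, 0, 0], [0, 0, 0], [0, 0, 0], [0, 0, 0], [0, 0, 0], [0, 0, 0], [0, 0, 0]], gripper=[-1, -1, -1, -1, -1, -1, -1, -1])

```text
time: 7.2
tool_pos: [0.5127, -0.0656, 0.3799]
ee_rot: [-3.139, -0.0, 1.328]
wrist_force: [0.3, 0.2, -2.6]
width: 0.0118
finger_force: 30.0
```

Emit:
play_rows(translation=[[-0.9, 0.18, 0], [-0.9, 0.18, 0], [-0.9, 0.18, 0], [-0.9, 0.18, 0], [-0.9, 0.18, 0], [-0.5, 0.1, 0], [0, 0, 0], [0, 0, 0]], twist=[[0, 0, 0], [0, 0, 0], [0, 0, 0], [0, 0, 0], [0, 0, 0], [0, 0, 0], [0, 0, 0], [0, 0, 0]], gripper=[-1, -1, -1, -1, -1, -1, -1, -1])

```text
time: 8.0
tool_pos: [0.5033, -0.268, 0.3801]
ee_rot: [-3.139, -0.002, 1.326]
wrist_force: [0.4, 0.5, -2.8]
width: 0.0116
finger_force: 30.0
```

Emit:
play_rows(translation=[[0, 0, 0], [0, 0, 0]], twist=[[0, 0, 0], [0, 0, 0]], gripper=[-1, -1])

```text
time: 8.2
tool_pos: [0.5037, -0.2668, 0.3817]
ee_rot: [-3.141, -0.0, 1.328]
wrist_force: [-0.6, 0.2, -3.1]
width: 0.0121
finger_force: 30.0
```

```bash
python3 - <<'E'
from h import *
o=robot.get_obs();print(o['time'],o['tool_pos'],o['ee_rot'],o['wrist_force'])
m=robot.camera_model('wrist');im=robot.snapshot('wrist')
for n in ['tray','tray_handle','dock','dock_mouth','dock_seat','pawl_tip']:
    print(n,[([round(float(v),4) for v in d['centre']],round(d['score'],2)) for d in robot.spot_point(n,'wrist')[:1]])
np.savez('w3.npz',im=im,rvec=m['rvec'],tvec=m['tvec'],K=m['camera_matrix'])
p=topdown(im,m,0.345,0.645,-0.35,-0.05,0.010,0.0005)[:600,:600]
q=np.zeros((600,200,3),np.uint8);q[:150]=cv2.resize(im,(200,150))
cv2.imwrite('pics/w3.png',np.hstack([p,q])[:,:,::-1])
E
```

```text
8.2 [ 0.50365386 -0.26679866  0.38167894] [-3.14128428e+00 -4.70439029e-04  1.32788198e+00] [-0.58017798  0.23643029 -3.13294026]
tray [([0.5004, -0.2693, 0.1633], 0.8)]
tray_handle [([0.5006, -0.2705, 0.2023], 0.77)]
dock [([0.4945, -0.1854, 0.0002], 0.98)]
dock_mouth [([0.4217, -0.1724, 0.0101], 0.87)]
dock_seat [([0.547, -0.1986, 0.0104], 0.59)]
pawl_tip [([0.4872, -0.2239, 0.0165], 0.58)]
```

View pics/w3.png

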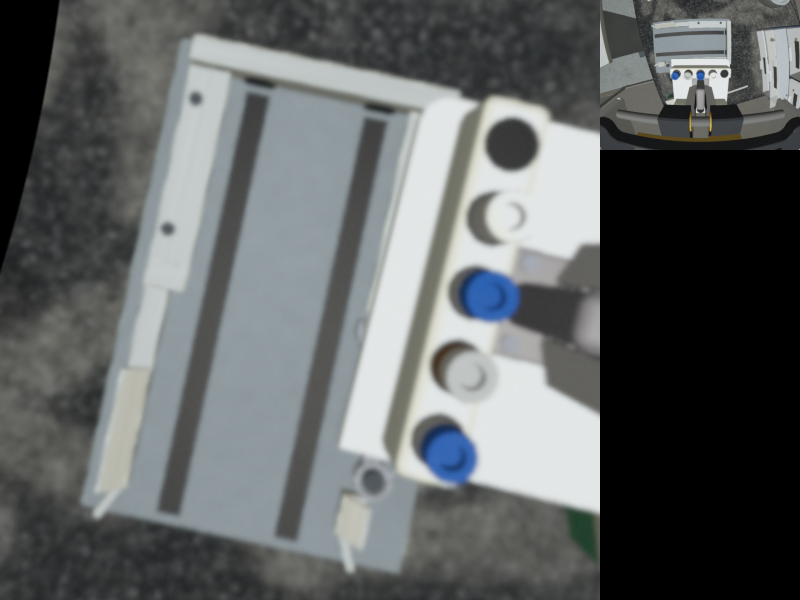

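Ortho at z=10 mm: the deck front edge runs from (82,503) to (402,573), 163.8 mm long, which matches. The channel stripes are centred at (229,525), 74 mm from the left deck edge, which agrees with the network's mouth and seat. I'll overlay the models to refine the yaw.

```bash
python3 - <<'E'
from h import *
d=np.load('w3.npz');im=d['im'].copy();m=dict(rvec=d['rvec'],tvec=d['tvec'],camera_matrix=d['K'])
def pose(x,y,yaw,z0):
    c,s=np.cos(yaw),np.sin(yaw);return lambda P:np.array([[x+c*a-s*b,y+s*a+c*b,z0+h] for a,b,h in np.array(P)/1000])
def seg(o,P,col,z):
    x=0.645-0.3*0;p=o(P)
    q=proj(p,m)*S-OFF
    cv2.polylines(big,[np.round(q*16).astype(np.int32)],True,col,1,cv2.LINE_AA,4)
S=4;x0,x1,y0,y1=140,370,40,190
big=cv2.resize(im,None,fx=S,fy=S,interpolation=cv2.INTER_CUBIC);OFF=np.array([0,0])
T=pose(0.5037,-0.2668,-0.243,0.3817-0.218)
seg(T,[(-50,-50,6),(50,-50,6),(50,50,6),(-50,50,6)],(255,0,0),0)
yaw=-0.213;mx,my=0.4218,-0.1725
D=pose(mx+.08*np.cos(yaw),my+.08*np.sin(yaw),yaw,0)
seg(D,[(-125,-90,10),(115,-90,10),(115,74,10),(-125,74,10)],(255,0,0),0)
seg(D,[(4,44,19),(100,44,19)],(255,0,255),0)
seg(D,[(-120,0,10),(100,0,10)],(0,255,0),0)
seg(D,[(-120,52,10),(0,52,10)],(0,255,255),0)
o=big[y0*S:y1*S,x0*S:x1*S];print(o.shape)
cv2.imwrite('pics/ov.png',cv2.resize(o[:,:],(800,int(800*o.shape[0]/o.shape[1])))[:,:,::-1])
E
```

```text
(600, 920, 3)
```

View pics/ov.png

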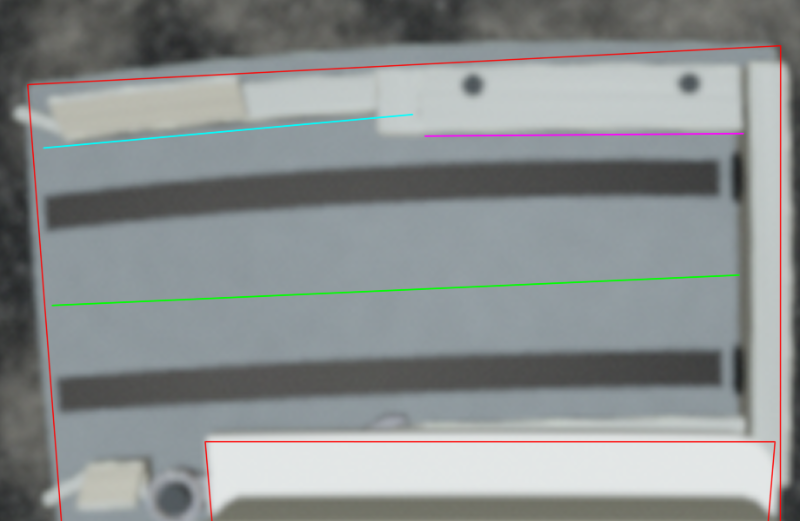

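The overlay fits: the green centre line sits midway between the stripes at both ends, the magenta line lies on the lip edge, and the tray edge is within 1 mm. Dock yaw is -0.213, mouth (0.4218, -0.1725). I'll move above the mouth.

Emit:
play_rows(translation=[[0, 0, 0], [0.46, -0.64, 0], [0.46, -0.64, 0], [0.47, -0.64, 0], [0.47, -0.63, 0], [0, 0, 0.7], [0, 0, 0.8], [0, 0, 0.7]], twist=[[0, 0, -0.3], [0, 0, 0], [0, 0, 0], [0, 0, 0], [0, 0, 0], [0, 0, 0], [0, 0, 0], [0, 0, 0]], gripper=[-1, -1, -1, -1, -1, -1, -1, -1])

```text
time: 9.35
tool_pos: [0.4193, -0.1732, 0.2933]
ee_rot: [3.14, 0.0, 1.357]
wrist_force: [-0.5, -0.4, -3.8]
width: 0.0118
finger_force: 30.0
```

Emit:
play_rows(translation=[[0, 0, 0.3], [0, 0, 0], [0, 0, 0], [0, 0, 0], [0, 0, 0]], twist=[[0, 0, 0], [0, 0, 0], [0, 0, 0], [0, 0, 0], [0, 0, 0]], gripper=[-1, -1, -1, -1, -1])

```text
time: 9.85
tool_pos: [0.4202, -0.1739, 0.2836]
ee_rot: [3.138, 0.001, 1.356]
wrist_force: [0.3, 0.0, -4.0]
width: 0.0118
finger_force: 30.0
```

```bash
python3 - <<'E'
from h import *
o=robot.get_obs();print(o['time'],o['tool_pos'],o['ee_rot'],o['wrist_force'])
m=robot.camera_model('wrist');im=robot.snapshot('wrist')
for n in ['tray','dock_mouth','dock_seat']:
    print(n,[([round(float(v),4) for v in d['centre']],round(d['score'],2)) for d in robot.spot_point(n,'wrist')[:1]])
o=robot.get_obs();yaw=-.213;v=o['tool_pos'][:2]-[.4218,-.1725];print(o['tool_pos'],o['ee_rot'],'dock xy',-80+1e3*(v[0]*np.cos(yaw)+v[1]*np.sin(yaw)),1e3*(-v[0]*np.sin(yaw)+v[1]*np.cos(yaw)))
cv2.imwrite('pics/w4.png',im[:,:,::-1])
E
```

```text
9.85 [ 0.42022704 -0.17386437  0.28360289] [3.13836979e+00 9.69935635e-04 1.35583418e+00] [ 0.30936647  0.0447289  -3.9623054 ]
tray [([0.4206, -0.1754, 0.0666], 0.94)]
dock_mouth []
dock_seat [([0.5495, -0.2022, 0.0091], 0.72)]
[ 0.41984373 -0.17360394  0.28247521] [3.14043384e+00 3.21882939e-04 1.35582079e+00] dock xy -81.67869906438995 -1.4925359275891255
```

View pics/w4.png

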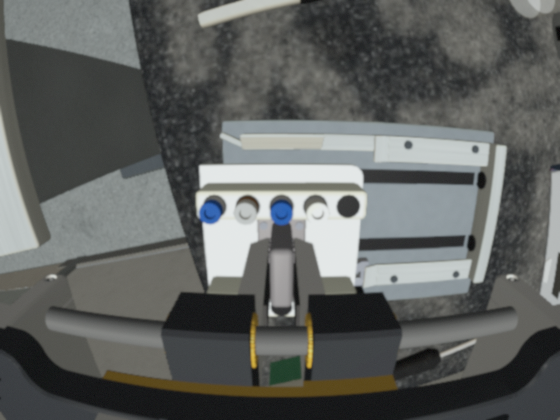

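The tray hangs square ahead of the channel, with its leading edge at column 362 before the lips. Lowering it slowly.

Emit:
play_rows(translation=[[0.03, 0, 0.3], [0, 0, 0.35], [0, 0, 0.3], [0, 0, 0.2], [0, 0, 0.1], [0, 0, 0], [0, 0, 0]], twist=[[0, 0, 0], [0, 0, 0], [0, 0, 0], [0, 0, 0], [0, 0, 0], [0, 0, 0], [0, 0, 0]], gripper=[-1, -1, -1, -1, -1, -1, -1])

```text
time: 10.75
tool_pos: [0.4202, -0.1725, 0.2322]
ee_rot: [3.141, 0.0, 1.356]
wrist_force: [-0.3, -1.3, -2.3]
width: 0.0119
finger_force: 30.0
```

Emit:
play_rows(translation=[[0, 0, 0.05], [0, 0, 0.04], [0, 0, 0], [0, 0, 0]], twist=[[0, 0, 0], [0, 0, 0], [0, 0, 0], [0, 0, 0]], gripper=[-1, -1, -1, -1])

```text
time: 11.15
tool_pos: [0.42, -0.1723, 0.2284]
ee_rot: [3.141, 0.0, 1.356]
wrist_force: [-0.0, 0.3, -2.8]
width: 0.0118
finger_force: 30.0
```

Emit:
play_rows(translation=[[0, 0, 0.03], [0, 0, 0.02], [0, 0, 0], [0, 0, 0]], twist=[[0, 0, 0], [0, 0, 0], [0, 0, 0], [0, 0, 0]], gripper=[-1, -1, -1, -1])

```text
time: 11.55
tool_pos: [0.4202, -0.1724, 0.2279]
ee_rot: [3.141, 0.0, 1.356]
wrist_force: [-2.2, 1.5, 6.2]
width: 0.0115
finger_force: 30.0
```

Emit:
play_rows(translation=[[0, 0, -0.02], [0, 0.1, 0], [0, 0.15, 0], [0, 0.15, 0], [0, 0.15, 0], [0, 0.15, 0], [0, 0.1, 0], [0, 0, 0]], twist=[[0, 0, 0], [0, 0, 0], [0, 0, 0], [0, 0, 0], [0, 0, 0], [0, 0, 0], [0, 0, 0], [0, 0, 0]], gripper=[-1, -1, -1, -1, -1, -1, -1, -1])

```text
time: 12.35
tool_pos: [0.4518, -0.1786, 0.2279]
ee_rot: [-3.141, -0.002, 1.356]
wrist_force: [-3.6, 4.3, 6.8]
width: 0.0115
finger_force: 30.0
```

Emit:
play_rows(translation=[[0, 0.1, -0.015], [0, 0.2, 0], [0, 0.2, 0], [0, 0.2, 0], [0, 0.2, 0], [0, 0.2, 0], [0, 0.1, 0], [0, 0, 0]], twist=[[0, 0, 0], [0, 0, 0], [0, 0, 0], [0, 0, 0], [0, 0, 0], [0, 0, 0], [0, 0, 0], [0, 0, 0]], gripper=[-1, -1, -1, -1, -1, -1, -1, -1])

```text
time: 13.15
tool_pos: [0.4988, -0.1887, 0.228]
ee_rot: [-3.141, -0.002, 1.356]
wrist_force: [-1.8, 4.6, 4.0]
width: 0.0116
finger_force: 30.0
```

```bash
cat >> h.py <<'E'
def dxy():
    o=robot.get_obs();yaw=-.213;v=o['tool_pos'][:2]-[.4218,-.1725];print(o['tool_pos'],o['ee_rot'],'dock xy',-80+1e3*(v[0]*np.cos(yaw)+v[1]*np.sin(yaw)),1e3*(-v[0]*np.sin(yaw)+v[1]*np.cos(yaw)))
E
python3 -c "
from h import *
dxy()"
```

```text
[ 0.49878873 -0.18872758  0.22798081] [-3.14119100e+00 -2.47634203e-03  1.35564754e+00] dock xy -1.320731375206151 0.41402379051565585
```

Emit:
play_rows(translation=[[0, 0.1, 0], [0, 0.2, 0], [0, 0.2, 0], [0, 0.2, 0], [0, 0.2, 0], [0, 0.1, 0], [0, 0.05, 0], [0, 0, 0]], twist=[[0, 0, 0], [0, 0, 0], [0, 0, 0], [0, 0, 0], [0, 0, 0], [0, 0, 0], [0, 0, 0], [0, 0, 0]], gripper=[-1, -1, -1, -1, -1, -1, -1, -1])

```text
time: 13.95
tool_pos: [0.5395, -0.1976, 0.228]
ee_rot: [-3.14, -0.003, 1.355]
wrist_force: [-3.1, 4.9, 3.6]
width: 0.0118
finger_force: 30.1
```

```bash
python3 -c "
from h import *
dxy()"
```

```text
[ 0.53953007 -0.19755579  0.22797769] [-3.14047774e+00 -2.55734982e-03  1.35518467e+00] dock xy 40.36612015951063 0.3977616768805238
```

Emit:
play_rows(translation=[[0, 0.06, 0], [0, 0.06, 0], [0, 0.06, 0], [0, 0.05, 0], [0, 0, 0], [0, 0, 0]], twist=[[0, 0, 0], [0, 0, 0], [0, 0, 0], [0, 0, 0], [0, 0, 0], [0, 0, 0]], gripper=[-1, -1, -1, -1, -1, -1])

```text
time: 14.55
tool_pos: [0.5477, -0.1999, 0.228]
ee_rot: [-3.138, -0.001, 1.356]
wrist_force: [-7.2, 3.3, 7.3]
width: 0.0113
finger_force: 30.0
```

```bash
python3 -c "
from h import *
dxy()"
```

```text
[ 0.54765443 -0.19992307  0.22804743] [-3.13816651e+00 -6.71891533e-04  1.35633475e+00] dock xy 48.80731386716019 -0.19858836246415545
```

Emit:
play_rows(translation=[[0, 0.03, 0], [0, 0.02, 0], [0, 0, 0], [0, 0, 0]], twist=[[0, 0, 0], [0, 0, 0], [0, 0, 0], [0, 0, 0]], gripper=[-1, -1, -1, -1])

```text
time: 14.95
tool_pos: [0.5486, -0.2001, 0.2282]
ee_rot: [-3.134, -0.001, 1.356]
wrist_force: [-12.3, 4.5, 11.4]
width: 0.0117
finger_force: 30.0
```

```bash
python3 - <<'E'
from h import *
dxy()
m=robot.camera_model('side');im=robot.snapshot('side');cv2.imwrite('pics/s5.png',cv2.resize(im[120:270,280:480],(800,600),interpolation=cv2.INTER_CUBIC)[:,:,::-1])
for n in ['tray','pawl_tip']:
    print(n,[([round(float(v),4) for v in d['centre']],round(d['score'],2)) for d in robot.spot_point(n,'side')[:1]])
E
```

```text
[ 0.54855315 -0.20013175  0.22823922] [-3.13388952e+00 -7.52622955e-04  1.35633652e+00] dock xy 49.72983029888397 -0.2125643678115817
tray [([0.5442, -0.2, 0.0099], 0.85)]
pawl_tip [([0.4845, -0.2275, 0.0158], 0.64)]
```

View pics/s5.png

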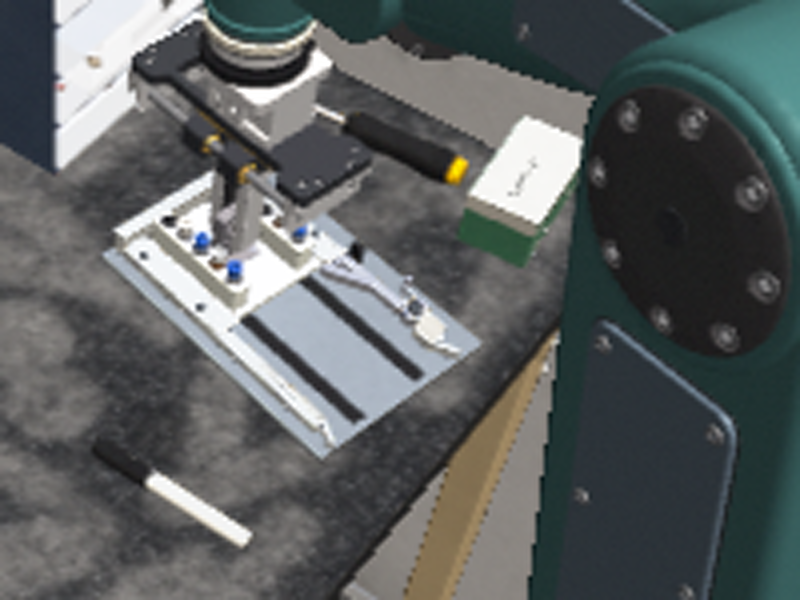

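The tray is against the stop, with force rising at x≈49.7. The pawl nose sits behind the trailing edge near (335,268). Now pulling back.

Emit:
play_rows(translation=[[0, -0.05, -0.01], [0, 0, 0], [0, -0.05, 0], [0, -0.05, 0], [0, 0, 0], [0, 0, 0]], twist=[[0, 0, 0], [0, 0, 0], [0, 0, 0], [0, 0, 0], [0, 0, 0], [0, 0, 0]], gripper=[-1, -1, -1, -1, -1, -1])

```text
time: 15.7
tool_pos: [0.5445, -0.1997, 0.228]
ee_rot: [3.141, 0.0, 1.356]
wrist_force: [0.6, -0.7, -0.6]
width: 0.0119
finger_force: 30.0
```

Emit:
play_rows(translation=[[0, -0.03, 0], [0, 0, 0], [0, 0, 0]], twist=[[0, 0, 0], [0, 0, 0], [0, 0, 0]], gripper=[-1, -1, -1])

```text
time: 16.0
tool_pos: [0.543, -0.1993, 0.2279]
ee_rot: [-3.142, 0.0, 1.356]
wrist_force: [0.8, -0.9, -0.8]
width: 0.0117
finger_force: 30.0
```

```bash
python3 -c "
from h import *
dxy()"
```

```text
[ 0.54301912 -0.19932253  0.22790167] [-3.14154765e+00  1.68402794e-04  1.35569295e+00] dock xy 44.149801481487415 -0.5914933411373946
```

Emit:
play_rows(translation=[[0, -0.025, 0], [0, 0, 0], [0, 0, 0]], twist=[[0, 0, 0], [0, 0, 0], [0, 0, 0]], gripper=[-1, -1, -1])

```text
time: 16.3
tool_pos: [0.5424, -0.199, 0.2281]
ee_rot: [3.14, 0.0, 1.356]
wrist_force: [5.2, -0.8, -4.0]
width: 0.012
finger_force: 30.0
```

Emit:
play_rows(translation=[[0, -0.025, 0], [0, 0, 0], [0, 0, 0]], twist=[[0, 0, 0], [0, 0, 0], [0, 0, 0]], gripper=[-1, -1, -1])

```text
time: 16.6
tool_pos: [0.5418, -0.1988, 0.2283]
ee_rot: [3.138, -0.0, 1.356]
wrist_force: [5.8, -1.3, -5.0]
width: 0.0116
finger_force: 30.0
```

Emit:
play_rows(translation=[[0, -0.03, 0], [0, 0, 0], [0, 0, 0]], twist=[[0, 0, 0], [0, 0, 0], [0, 0, 0]], gripper=[-1, -1, -1])

```text
time: 16.9
tool_pos: [0.5412, -0.1986, 0.2285]
ee_rot: [3.136, -0.0, 1.356]
wrist_force: [7.3, -0.8, -4.7]
width: 0.0118
finger_force: 30.0
```

```bash
python3 -c "
from h import *
dxy()"
```

```text
[ 0.5411799  -0.19857675  0.22853542] [ 3.13583635e+00 -3.02520721e-04  1.35642620e+00] dock xy 42.194490661259294 -0.25136935916411296
```

The pawl holds at about 7 N. I'll ease forward into the middle of the play and release.

Emit:
play_rows(translation=[[0, 0.06, 0], [0, 0.05, 0], [0, 0, 0], [0, 0, 0]], twist=[[0, 0, 0], [0, 0, 0], [0, 0, 0], [0, 0, 0]], gripper=[-1, -1, -1, -1])

```text
time: 17.3
tool_pos: [0.5437, -0.1994, 0.228]
ee_rot: [-3.139, -0.0, 1.356]
wrist_force: [-1.4, 0.4, -0.4]
width: 0.0118
finger_force: 30.0
```

Emit:
play_rows(translation=[[0, 0, 0], [0, 0, 0], [0, 0, 0], [0, 0, 0], [0, 0, 0], [0, 0, 0], [0, 0, 0], [0, 0, 0]], twist=[[0, 0, 0], [0, 0, 0], [0, 0, 0], [0, 0, 0], [0, 0, 0], [0, 0, 0], [0, 0, 0], [0, 0, 0]], gripper=[-0.5, -0.4, -0.4, -0.4, -0.4, -0.4, -0.4, -0.4])

```text
time: 18.1
tool_pos: [0.5442, -0.1995, 0.2281]
ee_rot: [3.142, -0.0, 1.356]
wrist_force: [-0.4, 0.3, 0.1]
width: 0.0283
finger_force: 0.0
```

```bash
python3 - <<'E'
from h import *
dxy()
for c in ['side','scene','wrist']:
    robot.snapshot(c)
    for n in ['tray','pawl_tip']:
        print(c,n,[([round(float(v),4) for v in d['centre']],round(d['score'],2)) for d in robot.spot_point(n,c)[:1]])
E
```

```text
[ 0.54423868 -0.19948551  0.22809427] [ 3.14151248e+00 -1.31451173e-05  1.35580033e+00] dock xy 45.376256748911146 -0.49298352394505296
side tray [([0.5384, -0.1997, 0.009], 0.61)]
side pawl_tip [([0.486, -0.2319, 0.0158], 0.49)]
scene tray [([0.5473, -0.201, 0.0073], 0.69)]
scene pawl_tip [([0.4874, -0.223, 0.0109], 0.59)]
wrist tray [([0.5381, -0.2022, 0.0111], 0.96)]
wrist pawl_tip []
```

Emit:
play_rows(translation=[[0, 0, -0.2], [0, 0, -0.5], [0, 0, -0.7], [0, 0, -0.8], [0, 0, -0.8], [-0.5, -0.5, 0], [-0.5, -0.5, 0], [0, 0, 0]], twist=[[0, 0, 0], [0, 0, 0], [0, 0, 0], [0, 0, 0], [0, 0, 0], [0, 0, 0], [0, 0, 0], [0, 0, 0]], gripper=[-0.4, -0.4, -0.4, -0.4, -0.4, -0.4, -0.4, -0.4])

```text
time: 19.35
tool_pos: [0.4949, -0.2312, 0.3494]
ee_rot: [3.141, 0.002, 1.353]
wrist_force: [-0.8, 0.1, -0.2]
width: 0.0284
finger_force: 0.0
```

Emit:
play_rows(translation=[[-0.5, -0.3, 0], [0, 0, 0], [0, 0, 0], [0, 0, 0]], twist=[[0, 0, 0], [0, 0, 0], [0, 0, 0], [0, 0, 0]], gripper=[-0.4, -0.4, -0.4, -0.4])

```text
time: 19.75
tool_pos: [0.4812, -0.2465, 0.3482]
ee_rot: [3.141, -0.001, 1.356]
wrist_force: [0.2, -1.0, -0.7]
width: 0.0284
finger_force: 0.0
```

```bash
python3 - <<'E'
from h import *
dxy();m=robot.camera_model('wrist');im=robot.snapshot('wrist')
for n in ['tray','pawl_tip','dock_seat']:
    print(n,[([round(float(v),4) for v in d['centre']],round(d['score'],2)) for d in robot.spot_point(n,'wrist')[:1]])
yaw=-.213;c,s=np.cos(yaw),np.sin(yaw)
# ortho in dock frame: cols x -130..120, rows y +80..-95, z=15
xs=np.arange(-130,125,1/3.);ys=np.arange(90,-100,-1/3.);X,Y=np.meshgrid(xs,ys)
ox,oy=.4218+.08*c,-.1725+.08*s
P=np.c_[ox+(c*X-s*Y).ravel()/1e3,oy+(s*X+c*Y).ravel()/1e3,np.full(X.size,.016)]
p=proj(P,m).reshape(X.shape+(2,)).astype(np.float32);q=cv2.remap(im,p[...,0],p[...,1],1)
cv2.imwrite('pics/fin.png',q[:,:765,::-1]);print(q.shape)
E
```

```text
[ 0.48121262 -0.24646903  0.34817266] [ 3.14112670e+00 -5.95575652e-04  1.35640699e+00] dock xy -6.293499073054292 -59.73799772054518
tray [([0.5397, -0.2002, 0.0101], 0.6)]
pawl_tip []
dock_seat []
(570, 765, 3)
```

View pics/fin.png

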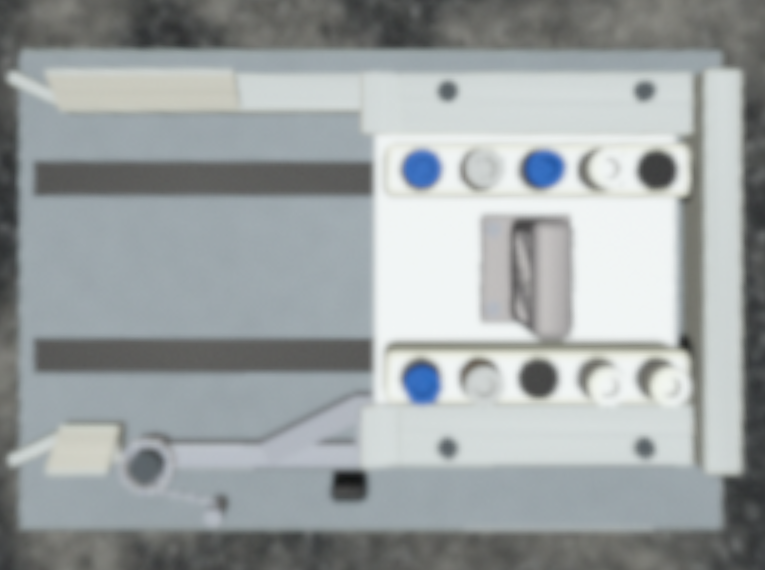

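Final view: the tray is straight under the lips with its trailing edge at column 374, which puts the tray at x ≈ 45–46 mm. The pawl nose at (365,393) is at y ≈ -41, so it's shut behind the tray. Handing in.

```bash
python3 -c "
from bench import robot
print(robot.close_job())"
```

```text
the job is handed in; nothing more can be done
None
```

The tray is docked at about x = 45–46 mm with the pawl shut behind it; it held a pull of about 7 N, I let go of the grip, and the job is handed in (the hand-in call gave no verdict).

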